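Hang the horseshoe-nail bin on the louvered panel

ROBOT

A 6-joint arm with a two-finger parallel gripper is mounted at the origin on the work surface. World frame = base frame: x ahead of the robot, y to its left, z up, the work surface at z = 0. Lengths are in m, angles in rad, forces in N, time in s.
With the tool pointing down it reaches from about 0.325 to 0.775 m from the base axis. Payload 5.5 kg.
Tool frame: the origin (TCP) lies between the finger pads; the fingertips stand 22 mm ahead of it and the grasp point (between the pads) lies 3 mm ahead of it (robot.finger_overhang is the distance from the TCP to the fingertips, in m); z points along the fingers, y is the line along which they close (so a half turn about z gives the same grasp; the last joint's range is limited). The gripper opens to 88 mm and grips with 3 to 60 N. Pads are 20 mm wide; open, the fingers measure 115 mm over their backs; the gripper's body (75 mm by 178 mm) begins 61 mm behind the grasp point.
Start: joints at [1.053, 0.091, 1.231, -0, 1.82, -0.057], TCP at [0.267, 0.537, 0.245] pointing down, gripper open.
Joint ranges: [-2.87, 2.87], [-0.86, 2.18], [0.17, 2.46], [-1.51, 4.65], [0.06, 2.69], [-2.65, 2.65]. Speed limits (rad/s): [2.57, 2.57, 3.01, 3.14, 3.14, 3.14].

INTERFACE

Orientations are given as a unit quaternion [w, x, y, z].
In Python, from cell import robot gives the robot as it stands.
- The arm moves only by the tool arm_command, never from a script. Its arguments are lists of equal length, an entry for each row: "gripper": the finger opening in cm, from 0 to 8.78; "translation": the shift along the tool's x, y, z in cm, a list of three; "twist": the turn about the tool's z in rad. In form: {"gripper": [gripper, ...], "translation": [[x, y, z], ...], "twist": [twist, ...]}. A call has exactly 10 rows; each row is the pose to reach, as a shift and turn from the pose commanded when the call began, along the tool's axes at that moment; what a row does not reach only later rows make up. A row lasts 1/10 s, in which the tool goes at most 50 mm and 8.59 degrees, less where a joint would pass 70% of its speed; a pose out of reach is approached as far as the arm can. A call with a gripper value outside its range is refused whole. The fingers move at their own pace and stop on an object; "force" is the grip in N (left out, the last holds). Time passes only in rows, so rows that repeat a pose let the fingers close, or fill a call up. It gives the time, the measured TCP pose, the force, the opening and the grip force at its end, in the units of the state.
- robot.read_state(): the state, without advancing time (a new reading comes with each control period).
- robot.capture(name): name is "side" or "top"; returns the picture (420x560x3 uint8, red, green, blue); there is no depth.
- robot.camera_params(name): a dict with "vfov" (degrees; the focal length in pixels is half the picture's height over the tangent of half this angle, whatever the lens; pixels are square), "cx", "cy" (the principal point, pixels), "rvec" (rotation vector, rad) and "tvec" (3), from world to camera coordinates, as OpenCV has them. Camera axes: x right, y down, z forward; pixel columns grow to the right and rows downward; lengths in m; the calibration is good to about 2 mm. A picture is of the moment at which its call begins. camera_params takes no time and is no camera call.
- robot.finish_job(): hands the job in; it is judged then, once.
The state is a dict: "time_s": time; "joint_pos": joint angles; "qd": joint speeds; "effort": joint torques, N m; "tool_pos": TCP position; "eef_rot": TCP orientation; "ft_force": force on the tool from outside, world axes, zero at the start; "moment": the same for the moment, N m; "finger_gap": finger opening in m; "grasp_force": force on a finger pad.
Only numpy, scipy, OpenCV 4.12 (cv2) and the standard library are available. Lean on these libraries where they do the work, as an engineer would, in place of code of your own. Each camera call takes 0.05 s, during which the arm holds its last target. There are 200 camera calls.

TASK

Pick up the red bin of horseshoe nails and hang it by its lip on the free stretch of the grey louvered panel's top rail, beside the yellow bin already there and on the same side of the panel. Lift it over the rail and drop it so that the lip catches fully, leave it hanging upright, square to the panel and still, near the middle of the free stretch, and leave the blue bin and the horseshoe where they are.

Things in the scene. Friction and masses are not known exactly. Their poses are not given: they have to be found in the camera images.
- red_bin: Loose red bin with nails fixed inside, 95 (x) x 54 (y) x 60 mm high, 0.3 kg. Origin: centre of underside; +x to its low front, z up. Rigid flat sides, 60 mm high over x -47 to 27: grip from above across the 54. Hooked lip on the back wall (outer face x -47.5), as wide as the bin: underside of its top at z 57, 8 mm wide inside; flange slopes out and down to x -74, z 32 (mouth 24 mm wide).
- bay (a point): Middle of the rail's free 190 mm: bare top edge, 140 mm above the table, of a fixed grey plate 4 mm thick, 260 long; point on the edge, mid thickness. +x: square out of the plate to the side where bins hang, away from the robot; y along rail, z up. A like yellow bin hangs fixed 96 mm to +y. The hung bin has this heading, its origin at about x +49, z -61 mm from here, its front sagging 6 degrees.
- blue_bin: Bystander: loose bin of the same shape and size as the red one, but blue, holding brass studs. Origin: centre of the underside. It may have swapped places with the red bin.
- horseshoe: Bystander: loose steel horseshoe lying flat on the table, about 125 x 125 mm, 10 mm thick. Origin: its centre, on the underside.
There are look-alikes about, which are no part of the job. What is meant by the red_bin is not white, and is the larger of those in its own colour.

How it is judged:
On the way:
1. the red bin is lifted until its lip is above the height of the rail (height (world z) of red_bin above 0.112 m), for 0.1 s.
At the end, for the whole second after the job is handed in: The red bin hangs with its lip fully down on the rail: its origin is 36 to 66 mm out from the rail and 47 to 72 mm below its top, within 45 mm of the middle of the free stretch along the rail, upright within 11 degrees, square to the panel within 11 degrees, at rest and released (x of red_bin in the frame of bay between 0.036 and 0.066 m and y of red_bin in the frame of bay between -0.045 and 0.045 m and z of red_bin in the frame of bay between -0.072 and -0.047 m and angle between red_bin's own z axis and vertical below 0.2 rad and angle between the y axis of red_bin and the y axis of bay, either way round below 0.2 rad and linear speed of red_bin below 0.03 m/s); the robot touches nothing.
It fails at once if the blue bin is moved by more than 30 mm (distance of blue_bin from where it was at the start of the episode above 0.03 m).
It fails at once if the horseshoe is moved by more than 30 mm (distance of horseshoe from where it was at the start of the episode above 0.03 m).
It also fails if it takes over 38 s, if anything falls off the work surface, if the arm or the gripper's body presses on something with over 40 N, if the wrist force passes 120 N, or if a joint passes its speed limit or range.

## Working session

There is one attempt and no reset: what is moved stays moved. The work goes in short steps, Python scripts to look and compute and a tool call to move; the robot and the scene stay as the last step left them, time stands still between calls to the robot, and variables do not carry over. Pictures are saved under pics/ and viewed, at most 10 in all, crops included, and the job is handed in when it is done.

Besides the shell and the picture viewer there is one more tool, called after "Emit:" by a JSON object that holds its "api" and its "payload". arm_command: Moves the arm, as the interface text tells. Its arguments: {"type":"object","properties":{"gripper":{"type":"array","items":{"type":"number"}},"translation":{"type":"array","items":{"type":"array","items":{"type":"number"}}},"twist":{"type":"array","items":{"type":"number"}},"force":{"type":"number"}},"required":["gripper","translation","twist"]}

```bash
mkdir -p pics
python3 - <<'E'
from cell import robot
import cv2
for n in ("side","top"):
    im=robot.capture(n); cv2.imwrite(f"pics/{n}0.png",im[:,:,::-1]); print(n,robot.camera_params(n))
s=robot.read_state(); print(s["time_s"],s["tool_pos"],s["eef_rot"],s["finger_gap"],robot.finger_overhang)
E
```

```text
side {'vfov': 53.03731873303217, 'cx': 280.8730460179067, 'cy': 213.81282099541164, 'rvec': array([ 2.26642488, -0.52322012,  0.23733933]), 'tvec': array([-0.60146015,  0.1821056 ,  0.9525523 ])}
top {'vfov': 52.65263359414433, 'cx': 284.1155073403767, 'cy': 214.85317215766545, 'rvec': array([ 2.16724455, -2.13216232,  0.16609311]), 'tvec': array([-0.15070713,  0.59793105,  0.92687351])}
0.1 [0.26667448 0.53722497 0.24361505] [-2.59830988e-04  2.28360750e-01  9.73576180e-01 -8.49872769e-04] 0.08788185338920287 0.022
```

View pics/side0.png

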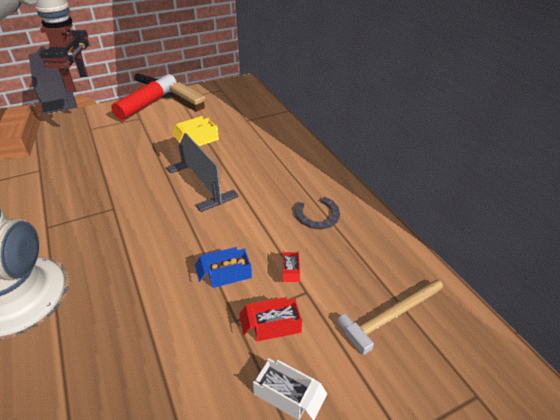

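View pics/top0.png

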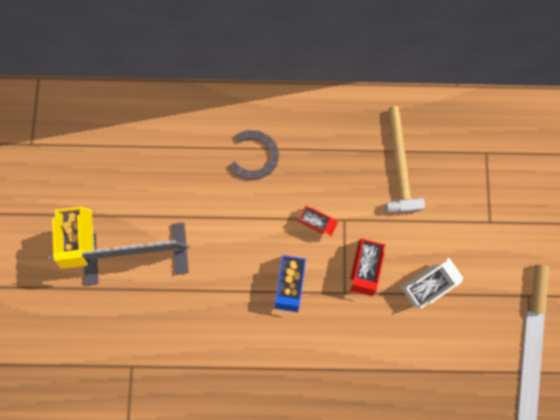

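The side view shows the big red bin at about (272,318), the blue one at (225,267), the panel rail from (183,137) to (217,190), and the yellow bin at (197,131). The top view shows red at (368,267) with its lip toward the robot, blue at (290,284), and the rail from about (60,255) to (187,245).

```bash
cat > h.py <<'E'
import numpy as np, cv2
from cell import robot
def cam(n):
    p=robot.camera_params(n); R=cv2.Rodrigues(p["rvec"])[0]; f=210/np.tan(np.radians(p["vfov"])/2)
    return R,p["tvec"],np.array([[f,0,p["cx"]],[0,f,p["cy"]],[0,0,1]])
def ray(n,uv):
    R,t,K=cam(n); d=R.T@np.linalg.solve(K,[uv[0],uv[1],1.]); return -R.T@t,d
def onz(n,uv,z):
    c,d=ray(n,uv); return c+d*(z-c[2])/d[2]
def proj(n,P):
    R,t,K=cam(n); q=K@(R@np.asarray(P,float)+t); return q[:2]/q[2]
def tri(a,b):
    (c1,d1),(c2,d2)=ray("side",a),ray("top",b)
    d1/=np.linalg.norm(d1); d2/=np.linalg.norm(d2)
    s=np.linalg.lstsq(np.c_[d1,-d2],c2-c1,rcond=None)[0]; A=c1+s[0]*d1;B=c2+s[1]*d2
    return (A+B)/2,np.linalg.norm(A-B)
def mask(im,col):
    h=cv2.cvtColor(im,cv2.COLOR_RGB2HSV); H,S,V=cv2.split(h)
    return ({"red":((H<6)|(H>172))&(S>200)&(V>70),"blue":(H>100)&(H<130)&(S>150)&(V>60),"yellow":(H>22)&(H<35)&(S>180)&(V>90)}[col]).astype(np.uint8)
def blobs(im,col,m=60):
    cs,_=cv2.findContours(mask(im,col),cv2.RETR_EXTERNAL,cv2.CHAIN_APPROX_NONE)
    return sorted([c for c in cs if cv2.contourArea(c)>m],key=cv2.contourArea)[::-1]
E
python3 - <<'E'
from h import *
np.set_printoptions(precision=4,suppress=True)
for n in("side","top"):
    print(n,ray(n,(280,210))[0])
    im=cv2.imread(f"pics/{n}0.png")[:,:,::-1].copy()
    for c in("red","blue","yellow"):
        for b in blobs(im,c)[:3]:
            r=cv2.minAreaRect(b); print(n,c,cv2.contourArea(b),np.array(r[0]),r[1:])
            if n=="top": 
                z={"yellow":.14}.get(c,.06); print([onz(n,p,z)[:2] for p in cv2.boxPoints(r)])
    for u0,v0 in ((30,200),(330,220)) if n=="top" else ((140,105),(230,280)):
        w,h=(170,90) if (n,u0)==("top",30) else (90,110)
        globals().setdefault("L",[]).append(cv2.resize(im[v0:v0+h,u0:u0+w,::-1],None,fx=4.7 if w>100 else 3.5,fy=4.7 if w>100 else 3.5,interpolation=cv2.INTER_CUBIC))
cv2.imwrite("pics/c1.png",L[2])
g=[cv2.resize(x,(260,318)) for x in(L[0],L[1],L[3])]
cv2.imwrite("pics/c2.png",np.hstack(g))
E
```

```text
side [ 0.2813 -0.782   0.7821]
side red 1861.5 [270.5192 318.5962] ((37.85041809082031, 59.61930847167969), 78.69007110595703)
side red 847.0 [136.9801 100.3087] ((18.513748168945312, 53.17664337158203), 59.30027770996094)
side red 159.5 [291. 275.] ((12.0, 16.0), 90.0)
side blue 1466.5 [223.2882 267.047 ] ((33.841156005859375, 53.47336196899414), 77.47119140625)
side yellow 630.0 [197.6 131.3] ((26.87936019897461, 38.2635612487793), 71.56504821777344)
top [ 0.4593 -0.1337  1.0052]
top red 398.5 [366.705  267.2781] ((26.53342056274414, 51.492828369140625), 12.994616508483887)
[array([ 0.4349, -0.2838]), array([ 0.5459, -0.3104]), array([ 0.5334, -0.3681]), array([ 0.4228, -0.3405])]
top red 105.5 [329.7 226.1] ((9.391485214233398, 15.652474403381348), 26.56505012512207)
[array([ 0.5629, -0.2263]), array([ 0.5948, -0.2419]), array([ 0.5856, -0.2609]), array([ 0.5538, -0.2451])]
top blue 246.0 [286.8265 302.6272] ((22.504465103149414, 12.544719696044922), 8.746162414550781)
[array([ 0.3943, -0.1236]), array([ 0.421 , -0.1272]), array([ 0.4143, -0.176 ]), array([ 0.3877, -0.1722])]
top yellow 1999.5 [ 72.5 237. ] ((60.0, 39.0), 90.0)
[array([0.5945, 0.3349]), array([0.5959, 0.2552]), array([0.4735, 0.2452]), array([0.4722, 0.3234])]
```

View pics/c1.png

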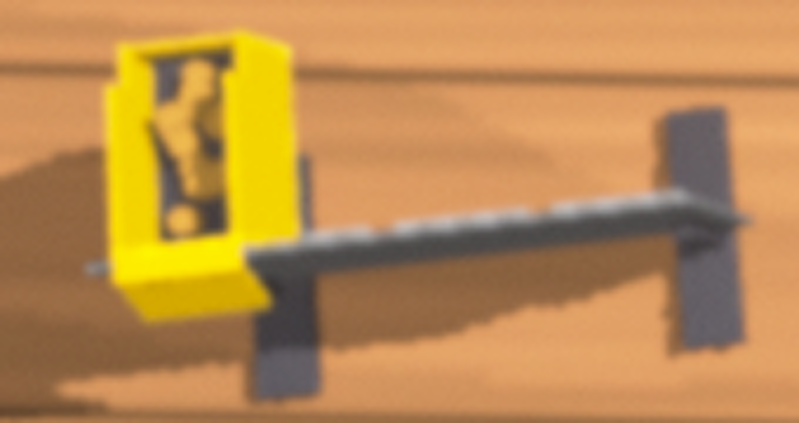

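View pics/c2.png

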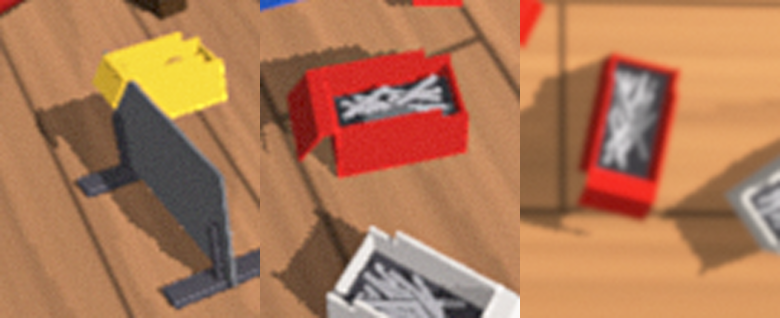

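The crops show three things:
- **Rail:** its bright edge runs in c1 from (250,247), at the yellow bin, to (684,190), with the far tip at (88,267). 
- **Red bin:** lip and flange face the robot, and the right rim runs from (678,70) to (660,183) in c2.
- **Heading:** it is turned a few degrees from world x.

Run:
```python
from h import *
np.set_printoptions(precision=4,suppress=True)
c1=lambda u,v:(30+(u+.5)/4.7-.5,200+(v+.5)/4.7-.5)
A=onz("top",c1(684,190),.14);B=onz("top",c1(88,267),.14);C=onz("top",c1(250,247),.14)
print("rail end-,end+,yellowside",A,B,C,"len",np.linalg.norm(A-B),np.linalg.norm(A-C))
s=lambda u,v:(140+u/2.889,105+v/2.891)
print("side on z.14",onz("side",s(222,182),.14),"tri",tri(s(222,182),c1(684,190)))
d=(B-A)/np.linalg.norm(B-A); print("rail dir angle vs y deg",np.degrees(np.arctan2(-d[0],d[1])))
# yellow rim: right edge of yellow top (y- side) & left
for q in ((112,270),(245,245),(292,47),(240,33),(118,45),(105,85)): print("yel",q,onz("top",c1(*q),.135))
im=cv2.imread("pics/top0.png")[:,:,::-1].copy()
m=mask(im,"red"); sub=m.copy(); sub[:, :345]=0; sub[:,395:]=0; sub[:235]=0; sub[305:]=0
import itertools
g=im.astype(int); rr=g[:,:,0]-g[:,:,1]
def fit(side):
    P=[]
    for v in range(248,280):
        us=np.flatnonzero(sub[v]); 
        if len(us)>3: P.append(((us[-1]+.5) if side else (us[0]-.5),v))
    return np.array(P)
for sd in(0,1):
    P=fit(sd); W=np.array([onz("top",p,.06)[:2] for p in P]); k=np.polyfit(W[:,0],W[:,1],1); r=W[:,1]-np.polyval(k,W[:,0])
    ok=abs(r)<.003;k=np.polyfit(W[ok,0],W[ok,1],1);print("edge",sd,k,np.degrees(np.arctan(k[0])),"y at x=.49",np.polyval(k,.49),r.std())
t=lambda u,v:(330+(u-520)/2.889,220+v/2.891)
print("flange end",onz("top",t(580,206),.032),onz("top",t(643,218),.032))
print("front",onz("top",t(613,55),.06),onz("top",t(678,70),.06))
ys,xs=np.nonzero(sub); print(xs.min(),xs.max(),ys.min(),ys.max())
w=lambda u,v:(230+(u-260)/2.889,280+v/2.891)
for nm,q,z in(("near back-top corner",(332,102-0),.06),("flange tip near",(303,160),.032),("flange tip far",(290,103),.032),("base back near",(338,175),0),("base front near",(467,150),0),("far back top",(308,70),.06),("near front sidetop",(445,105),.06),("front near top corner",(466,108),.03)): print(nm,onz("side",w(*q),z))
b=blobs(im,"blue")[0];
```

```text
rail end-,end+,yellowside [0.5306 0.081  0.14  ] [0.4933 0.3348 0.14  ] [0.503  0.2662 0.14  ] len 0.25652422142307507 0.18725289882833132
side on z.14 [0.5213 0.07   0.14  ] tri (array([0.5286, 0.0847, 0.1284]), np.float64(0.0061348774628740025))
rail dir angle vs y deg 8.371149925771125
yel (112, 270) [0.4924 0.3271 0.135 ]
yel (245, 245) [0.5041 0.2708 0.135 ]
yel (292, 47) [0.5912 0.2575 0.135 ]
yel (240, 33) [0.597  0.2808 0.135 ]
yel (118, 45) [0.5908 0.3337 0.135 ]
yel (105, 85) [0.573  0.3377 0.135 ]
edge 0 [-0.2346 -0.1821] -13.201595526496721 y at x=.49 -0.2970747820632682 0.0010212758230420441
edge 1 [-0.2058 -0.2554] -11.630878542493695 y at x=.49 -0.3562305761775009 0.0011630930167691339
flange end [ 0.4301 -0.2945  0.032 ] [ 0.4216 -0.3437  0.032 ]
front [ 0.5464 -0.3163  0.06  ] [ 0.5356 -0.3665  0.06  ]
351 383 240 294
near back-top corner [ 0.4515 -0.3261  0.06  ]
flange tip near [ 0.4212 -0.3428  0.032 ]
flange tip far [ 0.4306 -0.296   0.032 ]
base back near [ 0.4451 -0.3462  0.    ]
base front near [ 0.5377 -0.3688  0.    ]
far back top [ 0.4468 -0.2943  0.06  ]
near front sidetop [ 0.521  -0.3626  0.06  ]
front near top corner [ 0.5435 -0.3541  0.03  ]
```

Emit:
{"api": "arm_command", "payload": {"gripper": [8.7,8.7,8.7,8.7,8.7,8.7,8.7,8.7,8.7,8.7], "translation": [[-2.9,-3.4,0],[-5.9,-6.8,0],[-8.8,-10.2,0],[-11.8,-13.6,0],[-14.7,-17,0],[-17.7,-20.4,0],[-20.6,-23.7,0],[-23.6,-27.1,0],[-26.5,-30.5,0],[-29.4,-33.9,0]], "twist": [0,0,0,0,0,0,0,0,0,0]}}

```text
time_s: 1.1
tool_pos: [0.3793, 0.1013, 0.2444]
eef_rot: [0.0, 0.228, 0.974, 0.0]
ft_force: [-0.0, 0.6, 0.2]
finger_gap: 0.0869
grasp_force: 0.0
```

Emit:
{"api": "arm_command", "payload": {"gripper": [8.7,8.7,8.7,8.7,8.7,8.7,8.7,8.7,7.6,7.6], "translation": [[-2.9,-3.4,0.5],[-5.9,-6.8,1],[-8.8,-10.2,2],[-11.8,-13.6,3],[-14.7,-17,4],[-17.7,-20.4,5],[-20.6,-23.7,6],[-23.6,-27.1,7],[-26.5,-30.5,8],[-29.4,-33.9,9]], "twist": [0,-0.05,-0.1,-0.15,-0.2,-0.25,-0.25,-0.25,-0.25,-0.25]}}

```text
time_s: 2.1
tool_pos: [0.492, -0.3331, 0.1536]
eef_rot: [-0.0, 0.105, 0.994, 0.0]
ft_force: [0.2, 0.1, 0.5]
finger_gap: 0.077
grasp_force: 0.0
```

Run:
```python
from h import *
im=robot.capture("top")
s=robot.read_state(); print(s["time_s"],s["tool_pos"],s["eef_rot"],s["finger_gap"],s["joint_pos"])
im2=robot.capture("side")
a=cv2.resize(im[200:340,310:450],(400,400),interpolation=cv2.INTER_CUBIC);b=cv2.resize(im2[230:370,200:340],(400,400),interpolation=cv2.INTER_CUBIC)
cv2.imwrite("pics/p1.png",np.hstack([a,b])[:,:,::-1])
```

```text
2.15 [ 0.49138619 -0.33825054  0.14897356] [-2.53297081e-03  1.07047332e-01  9.94250682e-01 -1.82035381e-04] 0.07600905339136445 [-0.65826798  0.08744143  1.4035416  -0.00297293  1.65473481 -2.01480108]
```

View pics/p1.png

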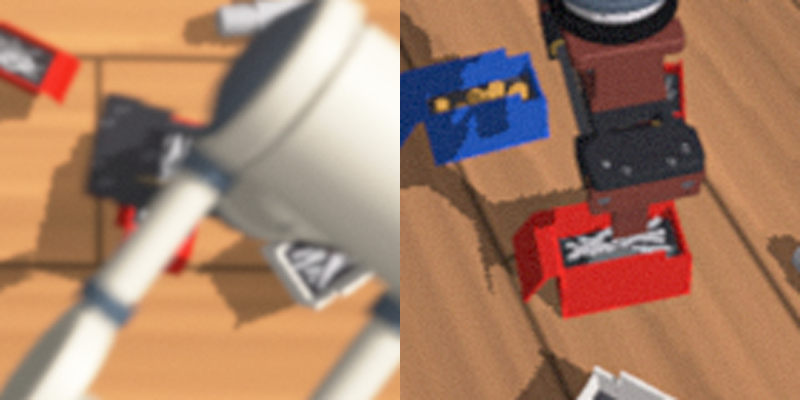

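The side view shows the fingers straddling the red bin, with the near finger at about (630,215) in the crop. The top view is mostly hidden by the arm.

Emit:
{"api": "arm_command", "payload": {"gripper": [7.6,7.6,7.6,7.6,7.6,7.6,7.6,7.6,7.6,7.6], "translation": [[0,0,0],[0,0,2],[0,0,4],[0,0,6],[0,0,7.5],[0,0,9],[0,0,10],[0,0,10.8],[0,0,10.8],[0,0,10.8]], "twist": [0,0,0,0,0,0,0,0,0,0]}}

```text
time_s: 3.2
tool_pos: [0.4922, -0.3315, 0.0471]
eef_rot: [0.0, 0.105, 0.994, -0.0]
ft_force: [-0.8, -0.7, 0.3]
finger_gap: 0.076
grasp_force: 0.0
```

Emit:
{"api": "arm_command", "payload": {"gripper": [6.5,6.0,5.6,5.2,5,5,5,5,5,5], "translation": [[0,0,0],[0,0,0],[0,0,0],[0,0,0],[0,0,0],[0,0,0],[0,0,0],[0,0,0],[0,0,0],[0,0,0]], "twist": [0,0,0,0,0,0,0,0,0,0], "force": 25}}

```text
time_s: 4.2
tool_pos: [0.4922, -0.3313, 0.047]
eef_rot: [0.0, 0.105, 0.994, -0.0]
ft_force: [-1.0, 1.1, 4.7]
finger_gap: 0.0543
grasp_force: 24.9
```

Emit:
{"api": "arm_command", "payload": {"gripper": [5,5,5,5,5,5,5,5,5,5], "translation": [[0,0,-0.5],[0,0,-1.5],[0,0,-3],[0,0,-5],[0,0,-7.5],[0,0,-10],[0,0,-12.5],[0.1,1,-14.5],[0.2,3,-16],[0.4,6,-16.5]], "twist": [0,0,0,0,0,0,0,0,0,0]}}

```text
time_s: 5.2
tool_pos: [0.5009, -0.2726, 0.2152]
eef_rot: [0.002, 0.106, 0.994, -0.001]
ft_force: [0.5, 0.6, -2.1]
finger_gap: 0.0542
grasp_force: 24.9
```

Emit:
{"api": "arm_command", "payload": {"gripper": [5,5,5,5,5,5,5,5,5,5], "translation": [[0.3,4,0],[0.6,8,0],[0.9,12,0],[1.2,16,0],[1.5,20,0],[1.8,24,0],[2.1,28,0],[2.3,31,0],[2.5,33.5,0],[2.6,35,0]], "twist": [0,-0.03,-0.07,-0.12,-0.17,-0.22,-0.27,-0.31,-0.34,-0.36]}}

```text
time_s: 6.2
tool_pos: [0.5485, 0.0777, 0.2127]
eef_rot: [0.001, -0.076, 0.997, 0.0]
ft_force: [0.4, 0.3, -2.3]
finger_gap: 0.0538
grasp_force: 24.9
```

Run:
```python
from h import *
s=robot.read_state(); print(s["time_s"],s["tool_pos"],s["eef_rot"],s["finger_gap"],s["ft_force"])
im=robot.capture("top"); im2=robot.capture("side")
cv2.imwrite("pics/t2.png",im[:,:,::-1]);cv2.imwrite("pics/s2.png",im2[:,:,::-1])
a=cv2.resize(im[170:310,30:310],(800,400),interpolation=cv2.INTER_CUBIC)[:,:];b=cv2.resize(im2[80:270,120:310],(400,400),interpolation=cv2.INTER_CUBIC)
a=cv2.resize(im[170:310,60:200],(400,400),interpolation=cv2.INTER_CUBIC)
cv2.imwrite("pics/p2.png",np.hstack([a,b])[:,:,::-1])
```

```text
6.2 [0.54848499 0.07774762 0.21273295] [ 5.45434577e-04 -7.59679494e-02  9.97110106e-01  9.74111000e-05] 0.05375430356367153 [ 0.38822991  0.32705714 -2.25083641]
```

View pics/p2.png

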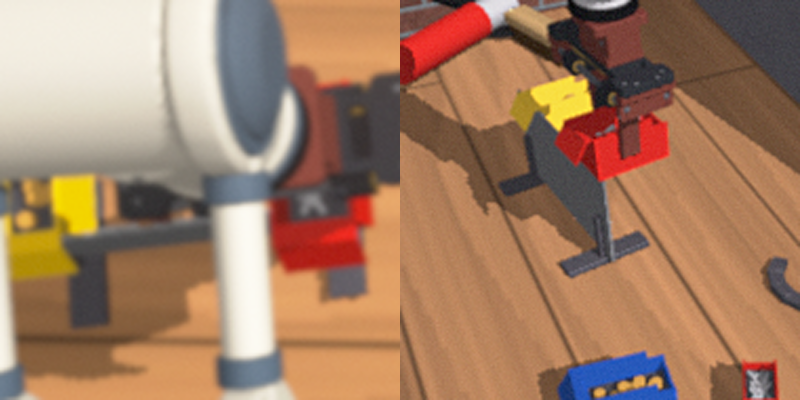

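The top crop shows the red lip's flange edge from (285,270) to (365,262), parallel to the rail line from (75,240) to (270,218). The side crop shows the bin held level, above and to the near side of the yellow bin.

Run:
```python
from h import *
np.set_printoptions(precision=4,suppress=True)
im=cv2.imread("pics/t2.png")[:,:,::-1].copy(); m=mask(im,"red")
tcp=np.array([.5485,.0777]); zb=.2127-.047
P=[]
for u in range(161,187):
    v=np.flatnonzero(m[225:275,u]); 
    if len(v): P.append((u,225+v[-1]+.5))
W=np.array([onz("top",p,zb+.032)[:2] for p in P]); 
k=np.polyfit(W[:,1],W[:,0],1); r=W[:,0]-np.polyval(k,W[:,1]); ok=abs(r)<.002; k=np.polyfit(W[ok,1],W[ok,0],1)
ang=np.degrees(np.arctan(-k[0])); print("flange edge angle",ang,len(P),ok.sum(),W[0],W[-1])
# rail top edge in first clear picture: far/bright-edge by max vertical gradient
im0=cv2.cvtColor(cv2.imread("pics/top0.png"),cv2.COLOR_BGR2GRAY).astype(float); im0=cv2.GaussianBlur(im0,(3,3),0)
Q=[]
for u in range(96,172):
    vc=252.2-(u-83)*(12/92.); 
    col=im0[:,u]; lo=int(vc)-6; g=np.diff(col[lo:lo+16]); # wood->edge->face
    Q.append((u, lo+int(np.argmin(g))+.5, col[lo:lo+16].astype(int)))
for q in Q[::25]: print(q)
V=np.array([onz("top",q[:2],.14)[:2] for q in Q]); kr=np.polyfit(V[:,1],V[:,0],1); r=V[:,0]-np.polyval(kr,V[:,1]); ok=abs(r)<.004; kr=np.polyfit(V[ok,1],V[ok,0],1); print("rail angle",np.degrees(np.arctan(-kr[0])),"x at y=.19",np.polyval(kr,.19),ok.sum(),r[ok].std())
a=np.radians(8.4); n=np.array([np.cos(a),np.sin(a)])
c=np.array([np.polyval(k,tcp[1]),tcp[1]]); print("TCP ahead of flange edge along n:",(tcp-c)@n, "(expected 69)")
mid=W.mean(0); print("bin y vs tcp", (mid-tcp)@np.array([-n[1],n[0]]))
# side rail end and flange/base points
im2=cv2.imread("pics/s2.png")[:,:,::-1].copy()
w=lambda u,v:(120+(u-400)/2.105,80+v/2.105)
print("side rail near end",onz("side",w(606,184),.14)," base back near",onz("side",w(598,180),zb),"base front near",onz("side",w(668,156),zb))
print("side rail mid", [onz("side",w(*q),.14) for q in((535,113),(570,150))])
```

```text
flange edge angle 7.796535888489236 26 26 [0.4811 0.0909] [0.4875 0.0442]
(96, 252.5, array([136, 136, 134, 136, 145, 158, 163, 150, 123,  95,  80,  75,  74,
        73,  73,  71]))
(121, 248.5, array([168, 168, 168, 170, 174, 177, 170, 151, 123,  96,  80,  75,  75,
        79,  86,  96]))
(146, 246.5, array([164, 166, 166, 166, 166, 167, 165, 158, 143, 120,  97,  81,  75,
        75,  79,  87]))
(171, 243.5, array([106, 106, 107, 109, 114, 125, 140, 150, 146, 126, 102,  84,  76,
        75,  78,  85]))
rail angle 7.648088588866344 x at y=.19 0.5106804710056699 76 0.0006025944067662865
TCP ahead of flange edge along n: 0.06586823851632036 (expected 69)
bin y vs tcp -0.0005450774505797746
side rail near end [0.5245 0.0711 0.14  ]  base back near [0.509  0.0485 0.1657] base front near [0.602  0.0583 0.1657]
side rail mid [array([0.4932, 0.2644, 0.14  ]), array([0.508 , 0.1598, 0.14  ])]
```

Run:
```python
from h import *
np.set_printoptions(precision=4,suppress=True)
g=cv2.cvtColor(cv2.imread("pics/side0.png"),cv2.COLOR_BGR2GRAY).astype(float)
for v in range(143,172,4):
    u0=int(186+(v-134)*31/36.)-8; row=g[v,u0:u0+22].astype(int); print(v,u0,row)
a=[proj("side",[.5127+(.19-y)*.14,y,.14]) for y in(.24,.21,.16,.12,.085)]; print(np.array(a))
```

```text
143 185 [ 79  73  67  74  75  72  72  71  67  90 138 183 211 214 214 210 219 218
 222 210 210 200]
147 189 [ 73  69  74  68  74  72  69  67  72  91 119 129 138 141 141 133 137 137
 134 137 129 110]
151 192 [ 73  72  74  74  72  73  71  68  70  80 103 129 140 139 140 134 136 138
 134 135 115 100]
155 196 [ 72  74  68  72  72  72  70  67  68  87 118 135 139 136 138 135 133 133
 130 109  88 105]
159 199 [ 72  71  73  67  72  71  74  70  71  67  93 123 133 134 133 130 134 134
 123  96  95 119]
163 202 [ 73  71  70  71  73  71  72  76  73  70  73  91 116 126 127 133 136 130
 116  90 108 137]
167 206 [ 68  67  67  68  72  71  76  69  70  69 117 129 128 132 135 137 137 108
  92 114 140 153]
171 209 [ 74  69  75  69  73  76  71  77 126 142 136 133 135 138 146 143 129 100
  97 127 148 154]
[[190.9748 136.8533]
 [195.6982 141.8019]
 [203.9114 150.4068]
 [210.8093 157.6336]
 [217.1005 164.2248]]
```

Emit:
{"api": "arm_command", "payload": {"gripper": [5,5,5,5,5,5,5,5,5,5], "translation": [[-0.4,1.6,0],[-0.9,4,0],[-1.4,6.5,0],[-2,9,0],[-2.4,10.7,0],[-2.6,11.5,0],[-2.6,11.5,1],[-2.6,11.5,1.7],[-2.6,11.5,1.7],[-2.6,11.5,1.7]], "twist": [0,0,0,0,0,0,0,0,0,0]}}

```text
time_s: 7.3
tool_pos: [0.5569, 0.1925, 0.1941]
eef_rot: [-0.001, -0.074, 0.997, -0.0]
ft_force: [0.4, -0.7, -1.5]
finger_gap: 0.0541
grasp_force: 24.9
```

Run:
```python
from h import *
s=robot.read_state(); print(s["time_s"],s["tool_pos"],s["eef_rot"],s["finger_gap"],s["ft_force"])
im=robot.capture("top"); im2=robot.capture("side")
cv2.imwrite("pics/t3.png",im[:,:,::-1]);cv2.imwrite("pics/s3.png",im2[:,:,::-1])
b=cv2.resize(im2[100:200,150:250],(500,500),interpolation=cv2.INTER_CUBIC)
a=cv2.resize(im[190:290,100:160],(300,500),interpolation=cv2.INTER_CUBIC)
cv2.imwrite("pics/p3.png",np.hstack([a,b])[:,:,::-1])
```

```text
7.3 [0.55690745 0.19253126 0.19406515] [-5.30674063e-04 -7.39201152e-02  9.97264002e-01 -2.11599574e-04] 0.0541498666135347 [ 0.41305378 -0.69524313 -1.45427774]
```

View pics/p3.png

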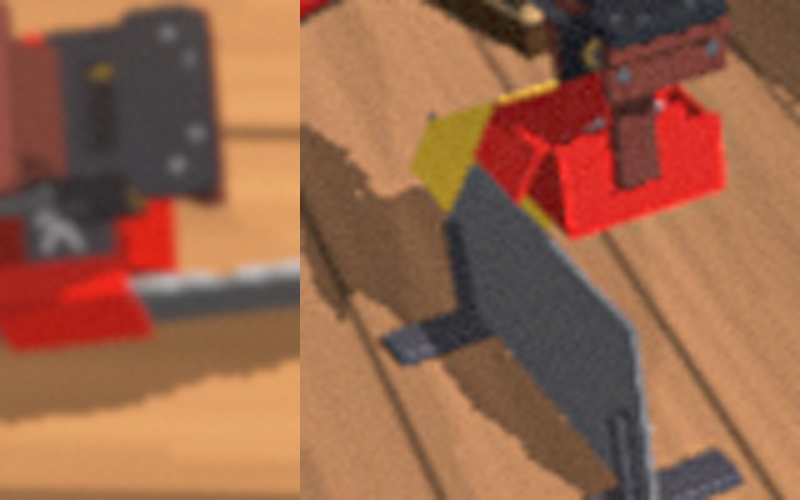

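The side crop shows the flange tip at (522,178), the base back corner at (572,238), and the rail edge from (480,165) to (630,330). The rail lies between the flange and the back wall.

Run:
```python
from h import *
np.set_printoptions(precision=4,suppress=True)
w=lambda u,v:(150+(u-300)/5-.4,100+v/5-.4)
zb=.1941-.047
rl=np.array([onz("side",w(*q),.14)[:2] for q in((560,252),(590,285),(625,324))]); k=np.polyfit(rl[:,1],rl[:,0],1); print("side rail edge",rl)
tcp=np.array([.5569,.1925]); a=np.radians(8.2); n=np.array([np.cos(a),np.sin(a)])
def off(p,k): return (p[0]-np.polyval(k,p[1]))*n[0]
for nm,q,z,x in(("flange",(522,178),.032,-74),("base back",(572,238),0,-47.5),("base front",(724,188),0,47.5)):
    p=onz("side",w(*q),zb+z)[:2]; print("side",nm,p,"out of rail edge mm",1e3*off(p,k),"-> origin at",1e3*off(p,k)-x, "tcp at bin x",x+1e3*(tcp-p)@n)
t=lambda u,v:(100+u/5-.4,190+v/5-.4)
rt=np.array([onz("top",t(*q),.14)[:2] for q in((150,290),(220,282),(290,274))]); kt=np.polyfit(rt[:,1],rt[:,0],1); print("top rail near edge",rt)
for nm,q,z,x in(("flange",(152,333),.032,-74),("flange2",(15,350),.032,-74),("lip top outer",(130,293),.057,-58)):
    p=onz("top",t(*q),zb+z)[:2]; print("top",nm,p,1e3*off(p,kt),"-> origin",1e3*off(p,kt)-x,"tcp at bin x",x+1e3*(tcp-p)@n)
```

```text
side rail edge [[0.5119 0.1645]
 [0.5164 0.1282]
 [0.5213 0.0871]]
side flange [0.5017 0.1821] out of rail edge mm -8.05790452621378 -> origin at 65.94209547378622 tcp at bin x -17.854605534805664
side base back [0.5194 0.164 ] out of rail edge mm 7.292723986505885 -> origin at 54.792723986505884 tcp at bin x -6.301246938150122
side base front [0.6112 0.1749] out of rail edge mm 99.46426473280273 -> origin at 51.96426473280273 tcp at bin x -3.7163713173651587
top rail near edge [[0.5137 0.1724]
 [0.5174 0.1443]
 [0.5212 0.1161]]
top flange [0.4947 0.1567] -20.901639088004526 -> origin 53.09836091199547 tcp at bin x -7.325045835304039
top flange2 [0.4873 0.2089] -21.3887017354454 -> origin 52.6112982645546 tcp at bin x -7.472454449198878
top lip top outer [0.5085 0.1571] -7.217468166324982 -> origin 50.782531833675016 tcp at bin x -5.014935035687387
```

Emit:
{"api": "arm_command", "payload": {"gripper": [5,5,5,5,5,5,5,5,5,5], "translation": [[-0.15,0,0.5],[-0.15,0,1],[-0.15,0,1.6],[-0.15,0,2.2],[-0.15,0,2.8],[-0.15,0,3.4],[-0.15,0,4],[-0.15,0,4.5],[-0.15,0,5],[-0.15,0,5]], "twist": [0,0,0,0,0,0,0,0,0,0]}}

```text
time_s: 8.4
tool_pos: [0.5582, 0.1936, 0.1436]
eef_rot: [-0.001, -0.075, 0.997, -0.0]
ft_force: [0.2, 0.7, -2.6]
finger_gap: 0.0541
grasp_force: 24.9
```

Run:
```python
from h import *
s=robot.read_state(); print(s["time_s"],s["tool_pos"],s["eef_rot"],s["finger_gap"],s["ft_force"],s["moment"])
im=robot.capture("top"); im2=robot.capture("side")
b=cv2.resize(im2[100:200,150:250],(500,500),interpolation=cv2.INTER_CUBIC)
a=cv2.resize(im[190:290,100:160],(300,500),interpolation=cv2.INTER_CUBIC)
cv2.imwrite("pics/p4.png",np.hstack([a,b])[:,:,::-1])
```

```text
8.4 [0.55819456 0.19357961 0.14356113] [-7.17937428e-04 -7.45313943e-02  9.97218395e-01 -1.68153401e-04] 0.05405856856761955 [ 0.17794537  0.65865839 -2.59837251] [ 0.05337713 -0.03797149  0.01475973]
```

View pics/p4.png

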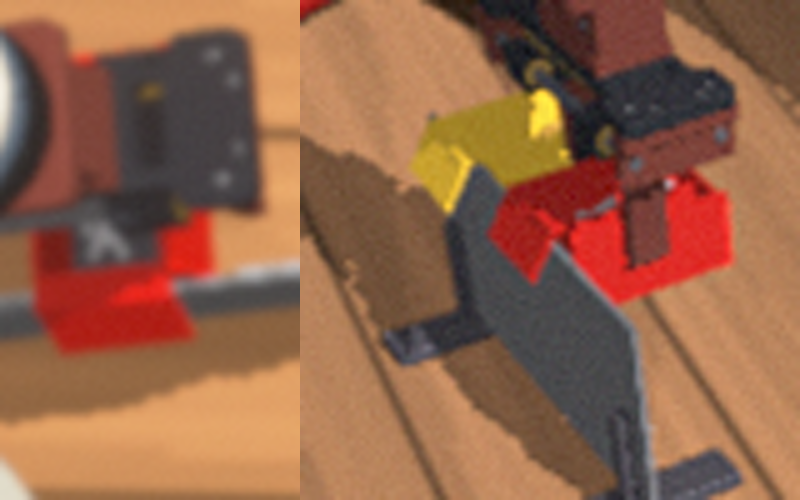

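The lip's flange is now on the robot side of the plate, at side crop (530,270), and the bin is on the far side. Wrist force shows no contact.

Emit:
{"api": "arm_command", "payload": {"gripper": [5,5,5,5,5,5,5,5,5,5], "translation": [[0,0,0.1],[0,0,0.25],[0,0,0.4],[0,0,0.55],[0,0,0.7],[0,0,0.85],[0,0,1.0],[0,0,1.1],[0,0,1.2],[0,0,1.2]], "twist": [0,0,0,0,0,0,0,0,0,0]}}

```text
time_s: 9.5
tool_pos: [0.5585, 0.1937, 0.1325]
eef_rot: [-0.0, -0.075, 0.997, -0.0]
ft_force: [0.2, 0.5, -3.1]
finger_gap: 0.0541
grasp_force: 24.9
```

Emit:
{"api": "arm_command", "payload": {"gripper": [5,5,5,5,5,5,5,5,5,5], "translation": [[0,0,0.05],[0,0,0.1],[0,0,0.15],[0,0,0.2],[0,0,0.22],[0,0,0.24],[0,0,0.26],[0,0,0.28],[0,0,0.3],[0,0,0.3]], "twist": [0,0,0,0,0,0,0,0,0,0]}}

```text
time_s: 10.5
tool_pos: [0.5586, 0.1937, 0.13]
eef_rot: [0.0, -0.075, 0.997, 0.0]
ft_force: [-0.6, -0.9, -0.0]
finger_gap: 0.0543
grasp_force: 24.9
```

The lip has landed on the rail: the 3 N load has gone. I'll release and back off.

Emit:
{"api": "arm_command", "payload": {"gripper": [5.5,5.8,6.2,6.6,7,7.4,7.8,7.8,7.8,7.8], "translation": [[0,0,0],[0,0,0],[0,0,0],[0,0,0],[0,0,0],[0,0,0],[0,0,0],[0,0,0],[0,0,0],[0,0,0]], "twist": [0,0,0,0,0,0,0,0,0,0]}}

```text
time_s: 11.5
tool_pos: [0.5585, 0.1937, 0.1296]
eef_rot: [-0.0, -0.075, 0.997, 0.0]
ft_force: [-0.3, -0.1, 0.2]
finger_gap: 0.0778
grasp_force: 0.0
```

Emit:
{"api": "arm_command", "payload": {"gripper": [7.8,7.8,7.8,7.8,7.8,7.8,7.8,7.8,7.8,7.8], "translation": [[0,0,-0.5],[0,0,-1.5],[0,0,-3],[0,0,-5],[0,0,-7],[0,0,-9],[0,0,-11],[0,0,-13],[0,0,-14.5],[0,0,-15]], "twist": [0,0,0,0,0,0,0,0,0,0]}}

```text
time_s: 12.5
tool_pos: [0.559, 0.1938, 0.2836]
eef_rot: [0.003, -0.075, 0.997, 0.001]
ft_force: [-0.5, 0.2, 0.1]
finger_gap: 0.078
grasp_force: 0.0
```

Run:
```python
from h import *
s=robot.read_state(); print(s["time_s"],s["tool_pos"],s["finger_gap"],s["ft_force"])
im=robot.capture("top"); im2=robot.capture("side")
cv2.imwrite("pics/t5.png",im[:,:,::-1]);cv2.imwrite("pics/s5.png",im2[:,:,::-1])
b=cv2.resize(im2[100:200,150:250],(500,500),interpolation=cv2.INTER_CUBIC)
a=cv2.resize(im[190:290,100:160],(300,500),interpolation=cv2.INTER_CUBIC)
cv2.imwrite("pics/p5.png",np.hstack([a,b])[:,:,::-1])
```

```text
12.5 [0.55902222 0.19382531 0.28357995] 0.0779981728322673 [-0.54179456  0.21823896  0.14123456]
```

View pics/p5.png

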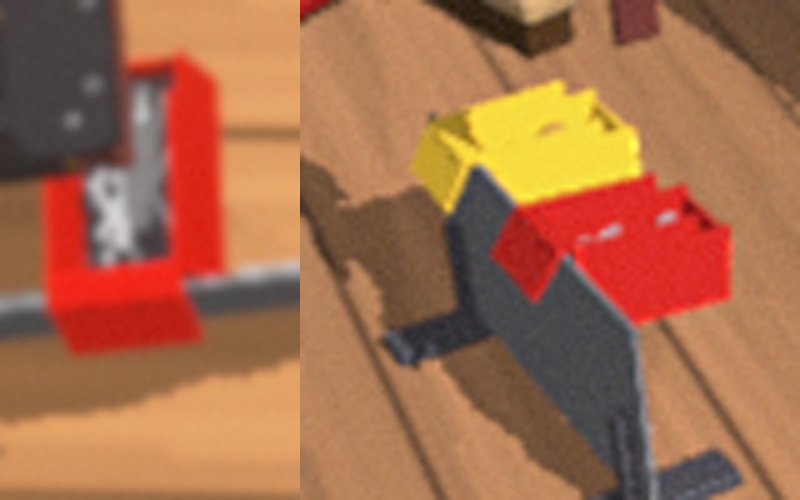

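The red bin hangs square with its lip over the rail, at side crop (540,250), just like the yellow bin. The gripper is clear. I'll let it settle, check that it's still, and hand in.

Emit:
{"api": "arm_command", "payload": {"gripper": [7.8,7.8,7.8,7.8,7.8,7.8,7.8,7.8,7.8,7.8], "translation": [[0,0,0],[0,0,0],[0,0,0],[0,0,0],[0,0,0],[0,0,0],[0,0,0],[0,0,0],[0,0,0],[0,0,0]], "twist": [0,0,0,0,0,0,0,0,0,0]}}

```text
time_s: 13.6
tool_pos: [0.5585, 0.1937, 0.2796]
eef_rot: [-0.0, -0.075, 0.997, 0.0]
ft_force: [0.1, -0.2, 0.4]
finger_gap: 0.0779
grasp_force: 0.0
```

Run:
```python
from h import *
w=lambda u,v:(150+(u-300)/5-.4,100+v/5-.4)
print("base front near at z .072",onz("side",w(730,298),.072),"base back near",onz("side",w(636,323),.079))
o=cv2.imread("pics/s5.png")[:,:,::-1].copy(); a=robot.capture("side"); 
f=lambda i:cv2.moments(mask(i,"red")[135:170,186:300],True)
for i in(o,a): m=f(i); print(m["m10"]/m["m00"],m["m01"]/m["m00"],m["m00"])
x,y=f(o),f(a)
if abs(x["m10"]/x["m00"]-y["m10"]/y["m00"])<.3 and abs(x["m01"]/x["m00"]-y["m01"]/y["m00"])<.3: print(robot.finish_job())
```

```text
base front near at z .072 [0.6101377  0.17695062 0.072     ] base back near [0.55005309 0.16784288 0.079     ]
28.60230179028133 14.051150895140665 782.0
28.64441591784339 14.047496790757382 779.0
the job is handed in; nothing more can be done
None
```

The red bin hangs by its lip on the rail beside the yellow bin, square and still, about 107 mm from the free end of the rail; the gripper is clear, neither the blue bin nor the horseshoe was touched, and the job was handed in at about 13.6 s with no verdict returned.

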